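Walk a heavy mosaic panel into its drying place

TASK

Creep the heavy plaster mosaic panel forward, flat on the table, until its far edge sits snug and square against the wooden batten, between its two neighbours. Walk it there by pushing its two near corners in turn, left first, then right, then left and so on, letting the pushed corner get about 2 cm ahead of the other before changing sides, and bring it in straight at the end. Do not touch the freshly set glass tiles that overhang the middle of its near edge, and leave the two neighbouring panels where they are.

Things in the scene. Friction and masses are not known exactly. Their poses are not given: they have to be found in the camera images.
- panel: The panel to move: off-white plaster slab, stone mosaic on top, 120 mm deep (x), 220 wide (y), 24 thick, 0.6 to 0.9 kg, loose, too wide to grip. Origin: centre of its underside; x to its far edge, y left, z up. Starts 90-115 mm short of the batten, left corner up to 20 mm behind. Slides at 4 to 10 N; pushed at a corner it turns about a point some 90 mm beyond its centre.
- fringe: Six thin green glass tiles freshly set along the middle of the panel's near edge: 120 mm wide in all (60 to each side of the middle), 24 to 29 mm above the table, overhanging the near edge by 12 mm. They move with the panel; same origin and axes. Not to be touched: 50 mm of bare edge is left at each corner to push on.
- bay: Fixed pale wooden batten, 560 mm long (y), 28 thick (x), 22 high; two strips of yellow tape on the table run up to it, 128 mm to each side of its middle. Origin: middle of its near face, at table height; x through the batten, away from the robot; y left along it. The panel belongs with its far edge against this face, its middle in line with the origin.
- brace: Small wooden brace, 90 mm long by 16 mm, fixed to the batten's back, 100 mm right of its middle, set at exactly 45 degrees: its x axis is the bay's x turned 45 degrees towards the bay's y. Origin: on the table where it meets the batten. It only serves to measure which way the panel is turned.
- near_left (a point): The panel's near left corner, at half thickness (12 mm above the table); 60 mm nearer and 110 mm left of the panel's centre.
- near_right (a point): The panel's near right corner, likewise.
- far_left (a point): The panel's far left corner, at half thickness.
- far_right (a point): The panel's far right corner, at half thickness.
- left_panel: Neighbour left of the bay: smaller plaster panel with brick-red tiles, 120 mm deep by 100 mm wide by 20 mm thick, loose, close to the batten, its inner side 155 mm or more left of the bay's middle. Origin: centre of its underside. To be left alone.
- right_panel: Neighbour right of the bay: smaller wooden board with white and blue tiles, 130 mm deep by 90 mm wide by 20 mm thick, loose, close to the batten, its inner side 155 mm or more right of the bay's middle. Origin: centre of its underside. To be left alone.

How it is judged:
On the way, in this order (a step that is already met when the one before it is completed fails the run):
1. near left corner pushed ahead: panel turned clockwise from above, at least 0.05 rad (11 mm across its width) past square with the batten (angle between the x axis of panel and the x axis of brace, either way round above 0.8354 rad), for 0.1 s.
2. near right corner pushed ahead: panel turned the other way by at least 0.05 rad past square (angle between the x axis of panel and the x axis of brace, either way round below 0.7354 rad), for 0.1 s.
3. near left corner ahead again by at least 0.05 rad (angle between the x axis of panel and the x axis of brace, either way round above 0.8354 rad), for 0.1 s.
At the end, for the whole second after the job is handed in: The panel lies flat and still on the table, both its far corners within 8 mm of the batten's near face, its middle within 30 mm of the bay's middle along the batten (x of each of far_left, far_right in the frame of bay above -0.008 m and y of panel in the frame of bay between -0.03 and 0.03 m and angle between panel's own z axis and vertical below 0.04 rad and height (world z) of panel below 0.005 m and linear speed of panel below 0.01 m/s); the robot touches nothing.
It fails at once if the fresh glass tiles are touched (over 0.5 N) (contact force between fringe and the fingers above 0.5 N or contact force between fringe and the arm above 0.5 N).
It fails at once if a neighbouring panel is moved more than 8 mm (distance of any of left_panel, right_panel from where it was at the start of the episode above 0.008 m).
It fails at once if the panel is lifted or tipped (over 0.12 rad or 15 mm) (angle between panel's own z axis and vertical above 0.12 rad or height (world z) of panel above 0.015 m).
It also fails if it takes over 64 s, if anything falls off the work surface, if the arm or the gripper's body presses on something with over 40 N, if the wrist force passes 120 N, or if a joint passes its speed limit or range.

ROBOT

A 6-joint arm with a two-finger parallel gripper is mounted at the origin on the work surface. World frame = base frame: x ahead of the robot, y to its left, z up, the work surface at z = 0. Lengths are in m, angles in rad, forces in N, time in s.
With the tool pointing down it reaches from about 0.4 to 0.825 m from the base axis. Payload 7 kg.
Tool frame: the origin (TCP) lies midway between the tips of the shut fingers; the grasp point (between the pads) lies hold_point_z behind it (hold_point_z is the distance from the TCP to the grasp point, in m); z points along the fingers, y is the line along which they close (so a half turn about z gives the same grasp; the last joint's range is limited). The gripper opens to 88 mm and grips with 3 to 60 N. Pads are 19 mm wide; open, the fingers measure 130 mm over their backs; the gripper's body (78 mm by 193 mm) begins 47 mm behind the grasp point.
Start: joints at [-0.882, 0.359, 0.012, 0, -1.224, -0.288], TCP at [0.263, -0.621, 0.227] pointing down, gripper open.
Joint ranges: [-3.07, 3.07], [-1.43, 2.12], [-1.02, 1.25], [-3.03, 1.67], [-3.05, -0], [-3.03, 3.03]. Speed limits (rad/s): [2.39, 2.39, 3.01, 3.14, 3.14, 3.14].

INTERFACE

Orientations are given as [roll, pitch, yaw] about the fixed x, y, z axes, in that order (R = Rz(yaw) Ry(pitch) Rx(roll)).
In Python, from station import * gives the robot as it stands.
- The arm moves only by the tool apply_moves, never from a script. Its argument "steps" is a list of rows, each an object with "translation": the shift along the world's x, y, z scaled (see below), a list of three; "rotation": the turn, a rotation vector about the world's x, y, z scaled (see below), a list of three. A call has exactly 10 rows; each row is the pose to reach, as a shift and turn from the pose commanded when the call began; what a row does not reach only later rows make up. The controller multiplies each number of a shift by 250 mm and each number of a turn by 30 degrees. A row lasts 1/12 s, in which the tool goes at most 41.7 mm and 7.16 degrees, less where a joint would pass 70% of its speed; a pose out of reach is approached as far as the arm can. A call with a number of a shift or a turn outside -1 to 1 is refused whole. A call with a gripper value outside its range is refused whole. "jaw" is the closure, from -1 (fully open) to 1 (shut), so that 0 is half open, set as the call begins (left out, the last holds). The fingers move at their own pace and stop on an object; "newtons" is the grip in N (left out, the last holds). Time passes only in rows, so rows that repeat a pose let the fingers close, or fill a call up. It gives the time, the measured TCP pose, the force, the opening and the grip force at its end, in the units of the state.
- get_state(): the state, without advancing time (a new reading comes with each control period).
- grab_frame(name): name is "scene" or "top" or "wrist"; returns the picture (420x560x3 uint8, blue, green, red); there is no depth.
- camera_model(name): a dict with "fx", "fy", "cx", "cy" (pixels), "k1" (the pictures are not rectified: a ray, as slopes to the right and down, at radius r is drawn at 1 + k1 r^2 times it, then the intrinsics apply), "xyz" and "rotation" of the camera in the world. Camera axes: x right, y down, z forward; pixel columns grow to the right and rows downward; lengths in m; the calibration is good to about 2 mm. A picture is of the moment at which its call begins: read the wrist's pose just before it. camera_model takes no time and is no camera call; for the wrist camera it gives the pose at the moment of the call.
- job_done(): hands the job in; it is judged then, once.
The state is a dict: "t": time; "q": joint angles; "qd": joint speeds; "joint_efforts": joint torques, N m; "eef_pos": TCP position; "ee_rot": TCP orientation; "force": force on the tool from outside, world axes, zero at the start; "moment": the same for the moment, N m; "width": finger opening in m; "gripper_force": force on a finger pad.
Only numpy, scipy, OpenCV 4.12 (cv2) and the standard library are available. Lean on these libraries where they do the work, as an engineer would, in place of code of your own. Each camera call takes 0.05 s, during which the arm holds its last target. There are 200 camera calls.

## Working session

There is one attempt and no reset: what is moved stays moved. The work goes in short steps, Python scripts to look and compute and a tool call to move; the robot and the scene stay as the last step left them, time stands still between calls to the robot, and variables do not carry over. Pictures are saved under pics/ and viewed, at most 10 in all, crops included, and the job is handed in when it is done.

Besides the shell and the picture viewer there is one more tool, called after "Request:" as name(argument=value, ...) on one line, values as JSON. apply_moves: Moves the arm, as the interface text tells. Shifts and turns lie within -1 to 1; 1 stands for 250 mm of shift or 30 degrees of turn. Its arguments: {"type":"object","properties":{"steps":{"type":"array"},"jaw":{"type":"number"},"newtons":{"type":"number"}},"required":["steps"]}

```bash
mkdir -p pics; python3 - <<'E'
from station import *
import cv2
s=get_state(); print(s['t'],s['eef_pos'],s['ee_rot'],s['width'],hold_point_z if 'hold_point_z' in globals() else '')
for n in('top','scene'):
    cv2.imwrite(f'pics/{n}0.png',grab_frame(n)); c=camera_model(n); print(n,c)
E
```

```text
0.0 [ 0.26315157 -0.62107189  0.22562761] [ 3.13997808e+00 -1.48306799e-04 -2.74087120e+00] 0.08791952242580518 0.0188
top {'fx': 542.7932216218089, 'fy': 542.7932216218089, 'cx': 285.59978081297453, 'cy': 200.96177566809746, 'k1': -0.18145389161038242, 'xyz': array([0.48959514, 0.0321405 , 0.98106497]), 'rotation': array([-2.97960419, -0.01743474, -1.55499748])}
scene {'fx': 402.94039114536366, 'fy': 402.94039114536366, 'cx': 283.2664876483208, 'cy': 208.73552459780325, 'k1': -0.07896211654011448, 'xyz': array([ 0.92223932, -0.39606637,  0.50948664]), 'rotation': array([-2.30220888,  0.00856498,  0.58131252])}
```

View pics/top0.png

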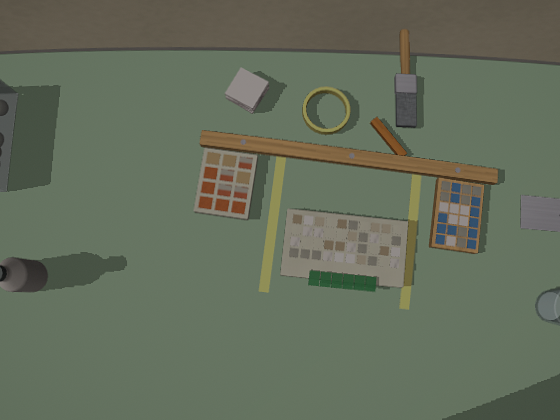

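View pics/scene0.png

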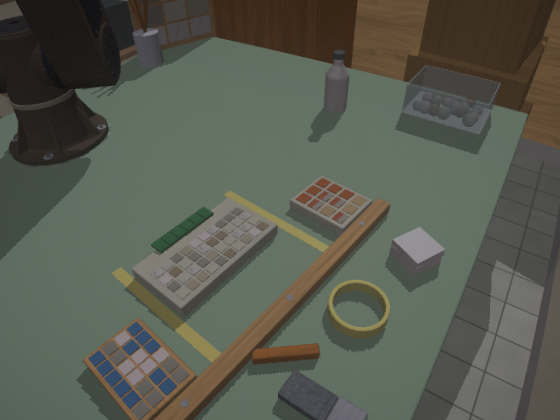

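The top view looks along -z, with image up = +x and left = +y. The batten runs from (201,137) to (497,176). The panel's corners are near (287,209), (409,219), (405,287) and (281,275), and the fringe spans (309,275)-(377,287). The panel is roughly aligned with the bay, between the tapes. In the scene view nothing blocks the space behind the panel.

```bash
cat > h.py <<'E'
from station import *
import cv2, numpy as np
from scipy.spatial.transform import Rotation as R
def plane(n,px,z):
    c=camera_model(n); px=np.asarray(px,float).reshape(-1,1,2)
    K=np.array([[c['fx'],0,c['cx']],[0,c['fy'],c['cy']],[0,0,1]])
    u=cv2.undistortPoints(px,K,np.array([c['k1'],0,0,0,0.])).reshape(-1,2)
    d=np.c_[u,np.ones(len(u))]@R.from_euler('xyz',c['rotation']).as_matrix().T
    return (c['xyz']+d*((z-c['xyz'][2])/d[:,2])[:,None])[:,:2]
def big(m,roi=None,k=3):
    if roi: mm=np.zeros_like(m); x0,y0,x1,y1=roi; mm[y0:y1,x0:x1]=m[y0:y1,x0:x1]; m=mm
    m=cv2.morphologyEx(m,cv2.MORPH_CLOSE,np.ones((k,k)))
    cs=cv2.findContours(m,cv2.RETR_EXTERNAL,cv2.CHAIN_APPROX_NONE)[0]
    return max(cs,key=cv2.contourArea).reshape(-1,2)
def rect(n,cont,z):
    p=plane(n,cont,z); (c,wh,a)=cv2.minAreaRect((p*1000).astype(np.float32))
    return np.array(c),wh,cv2.boxPoints((c,wh,a))
E
python3 - <<'E'
from h import *
im=cv2.imread('pics/top0.png'); h=cv2.cvtColor(im,cv2.COLOR_BGR2HSV)
for n,(x,y) in dict(bat=(300,148),bat2=(450,172),batshadow=(300,156),pl=(289,214),plr=(404,281),plb=(290,276),tile=(340,238),table=(250,330),tabsh=(340,172),fr=(340,281),tape=(272,220)).items(): print(n,h[y,x],im[y,x])
print(plane('top',[(201,137),(497,176),(287,209),(409,219),(405,287),(281,275)],.023).round(4))
crop=cv2.resize(im[120:300,190:510],None,fx=2.5,fy=2.5,interpolation=cv2.INTER_CUBIC); cv2.imwrite('pics/crop0.png',crop)
E
```

```text
bat [ 17 129 117] [ 58  91 117]
bat2 [ 17 122 127] [ 66 100 127]
batshadow [ 17 126 113] [ 57  88 113]
pl [ 23  31 133] [117 129 133]
plr [ 25 126  99] [50 91 99]
plb [38 30 93] [82 93 90]
tile [ 24  31 133] [117 130 133]
table [ 52  41 117] [ 98 117 103]
tabsh [ 53  39 117] [ 99 117 103]
fr [ 67 128  82] [50 82 41]
tape [ 29 103 144] [ 86 143 144]
[[ 0.7622  0.1748]
 [ 0.7011 -0.3769]
 [ 0.6319  0.0152]
 [ 0.6176 -0.2052]
 [ 0.4957 -0.1963]
 [ 0.5146  0.0239]]
```

View pics/crop0.png

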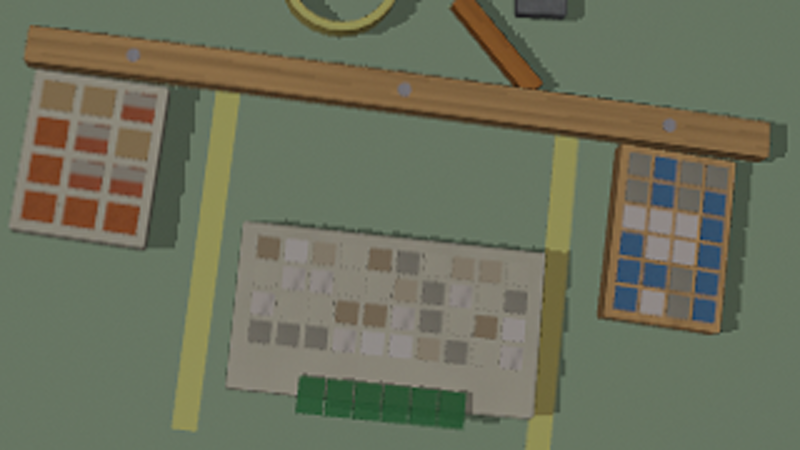

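```bash
cat >> h.py <<'E'
def fit(p):  # robust line, world mm: point, unit dir
    v=cv2.fitLine(p.astype(np.float32),cv2.DIST_HUBER,0,.01,.01).ravel(); return v[2:],v[:2]
def batten(im):
    h=cv2.cvtColor(im,cv2.COLOR_BGR2HSV)
    m=cv2.inRange(h,(8,90,60),(22,255,255)); 
    c=big(m,(190,120,505,190))
    cols=np.arange(215,365,3)
    top=np.array([(x,c[c[:,0]==x][:,1].min()-.5) for x in cols])
    p,d=fit(plane('top',top,.022)*1000)
    if d[1]<0: d=-d          # d = bay y
    n=np.array([d[1],-d[0]]) # bay x
    rc=rect('top',c,.022)
    mid=rc[0]; o=p+d*((mid-p)@d)-28*n
    return o,n,d,rc
def panel(im,roi=(270,140,425,300)):
    h=cv2.cvtColor(im,cv2.COLOR_BGR2HSV)
    f=big(cv2.inRange(h,(55,90,40),(80,255,255)),roi)
    m=cv2.inRange(h,(0,0,85),(36,60,255))
    c=big(m,roi,9)
    return rect('top',f,.029),rect('top',c,.024),c
def tobay(q,B): return np.c_[(q-B[0])@B[1],(q-B[0])@B[2]].round(1)
E
python3 - <<'E'
from h import *
im=cv2.imread('pics/top0.png'); B=batten(im); print(B)
np.savez('bay.npz',o=B[0],n=B[1],d=B[2])
f,p,c=panel(im)
print(f[:2],p[:2]); print(tobay(f[2],B),tobay(p[2],B)); print(p[2])
h=cv2.cvtColor(im,cv2.COLOR_BGR2HSV)
# tapes: middles
t=cv2.inRange(h,(26,75,60),(33,255,255))
for roi in((255,155,290,295),(398,170,425,310)):
    print('tape',tobay(plane('top',big(t,roi).mean(0),0)*1000,B))
for nm,roi,lo,hi in(('L',(190,148,262,222),(0,0,120),(36,255,255)),('R',(426,178,490,256),(0,60,60),(22,255,255))):
    r=rect('top',big(cv2.inRange(h,lo,hi),roi,9),.02); print(nm,r[1],tobay(r[2],B).tolist())
E
```

```text
(array([ 718.13463225, -100.58420963]), array([ 0.99395174, -0.10981797], dtype=float32), array([0.10981797, 0.99395174], dtype=float32), (array([ 754.93701172, -104.65036011]), (558.04736328125, 110.29168701171875), array([[ 654.68933, -370.81885],
       [ 763.4817 , -388.94293],
       [ 855.1847 ,  161.51813],
       [ 746.39233,  179.64221]], dtype=float32)))
(array([506.02694702, -83.01482391]), (117.79843139648438, 25.134498596191406)) (array([564.37536621, -88.30977631]), (219.38482666015625, 120.07755279541016))
[[-223.8  -65. ]
 [-198.6  -64.4]
 [-201.8   53.4]
 [-226.9   52.7]] [[-212.1 -115.5]
 [ -92.1 -113.2]
 [ -96.2  106.1]
 [-216.3  103.9]]
[[ 494.60303  -192.0831  ]
 [ 614.18225  -203.01093 ]
 [ 634.1477     15.463547]
 [ 514.5685     26.391373]]
tape [[-125.4  129.4]]
tape [[-106.  -129.3]]
L (104.33372497558594, 131.28419494628906) [[-123.6, 168.2], [7.6, 166.2], [9.2, 270.5], [-122.0, 272.5]]
R (103.3928451538086, 144.78981018066406) [[-136.5, -258.7], [8.2, -263.0], [11.3, -159.7], [-133.5, -155.4]]
```

Request:
apply_moves(jaw=1, newtons=20, steps=[{"translation":[0.03,0.1,0],"rotation":[0,0,0.1]},{"translation":[0.07,0.23,0],"rotation":[0,0,0.23]},{"translation":[0.12,0.38,0],"rotation":[0,0,0.38]},{"translation":[0.16,0.53,0],"rotation":[0,0,0.53]},{"translation":[0.2,0.68,0],"rotation":[0,0,0.68]},{"translation":[0.25,0.83,0],"rotation":[0,0,0.83]},{"translation":[0.28,0.94,0],"rotation":[0,0,0.94]},{"translation":[0.3,1,0],"rotation":[0,0,1]},{"translation":[0.3,1,0],"rotation":[0,0,1]},{"translation":[0.3,1,0],"rotation":[0,0,1]}])

```text
t: 0.93
eef_pos: [0.3386, -0.3707, 0.2268]
ee_rot: [-3.141, 0.0, -2.216]
force: [-0.4, 0.2, -0.4]
width: 0.0264
gripper_force: 0.0
```

Request:
apply_moves(steps=[{"translation":[0.03,0.1,0],"rotation":[0,0,0.1]},{"translation":[0.07,0.23,0],"rotation":[0,0,0.23]},{"translation":[0.12,0.38,0],"rotation":[0,0,0.38]},{"translation":[0.16,0.53,0],"rotation":[0,0,0.53]},{"translation":[0.2,0.68,0],"rotation":[0,0,0.68]},{"translation":[0.25,0.83,0],"rotation":[0,0,0.83]},{"translation":[0.28,0.94,0],"rotation":[0,0,0.94]},{"translation":[0.3,1,0],"rotation":[0,0,1]},{"translation":[0.3,1,0],"rotation":[0,0,1]},{"translation":[0.3,1,0],"rotation":[0,0,1]}])

```text
t: 1.77
eef_pos: [0.4136, -0.1214, 0.2264]
ee_rot: [3.141, -0.0, -1.693]
force: [-0.6, -0.4, -0.1]
width: 0.0008
gripper_force: 0.0
```

Request:
apply_moves(steps=[{"translation":[0.02,0.07,-0.05],"rotation":[0,0,0]},{"translation":[0.06,0.18,-0.15],"rotation":[0,0,0]},{"translation":[0.1,0.3,-0.27],"rotation":[0,0,0]},{"translation":[0.13,0.41,-0.4],"rotation":[0,0,0]},{"translation":[0.16,0.49,-0.53],"rotation":[0,0,0]},{"translation":[0.17,0.53,-0.65],"rotation":[0,0,0]},{"translation":[0.17,0.53,-0.76],"rotation":[0,0,0]},{"translation":[0.17,0.53,-0.83],"rotation":[0,0,0]},{"translation":[0.17,0.53,-0.87],"rotation":[0,0,0]},{"translation":[0.17,0.53,-0.87],"rotation":[0,0,0]}])

```text
t: 2.6
eef_pos: [0.4543, 0.009, 0.0065]
ee_rot: [3.137, -0.003, -1.697]
force: [-1.8, -0.2, 0.2]
width: 0.0002
gripper_force: 0.0
```

```bash
cat > look.py <<'E'
from h import *
import sys
b=np.load('bay.npz'); B=(b['o'],b['n'],b['d'])
s=get_state(); im=grab_frame('top'); cv2.imwrite(f'pics/t_{s["t"]:.1f}.png',im)
t=s['eef_pos'][:2]*1000
print('t',s['t'],'tcp',s['eef_pos'].round(4),'bay',tobay(t,B),'F',s['force'].round(1))
h=cv2.cvtColor(im,cv2.COLOR_BGR2HSV)
# far edge line: per column topmost panel pixel, z=.024
m=cv2.inRange(h,(0,0,85),(36,60,255)); c=big(m,(262,162,430,300),9)
r=rect('top',c,.024)
q=tobay(r[2],B); q=q[np.argsort(q[:,0])]; print('panel size',np.round(r[1],1),'near',q[:2].tolist(),'far',q[2:].tolist())
fl=q[2:][np.argmax(q[2:,1])]; fr=q[2:][np.argmin(q[2:,1])]
print('yaw(rect)',np.arctan2(fr[0]-fl[0],fl[1]-fr[1]).round(4))
x0,x1=c[:,0].min()+8,c[:,0].max()-8
e=np.array([(x,c[c[:,0]==x][:,1].min()-.5) for x in range(x0,x1,2)])
p,d=fit(plane('top',e,.024)*1000); d=d*np.sign(d[1])
a=np.arctan2(-d@B[1],d@B[2]); print('yaw(line)',a.round(4))
f=big(cv2.inRange(h,(55,90,40),(80,255,255)),(262,162,430,310)); rf=rect('top',f,.029)
fc=tobay(rf[0],B)[0]; print('fringe c',fc,np.round(rf[1],1))
pc=tobay(p,B)[0]; ax=np.array([np.cos(a),np.sin(a)]); ay=np.array([-ax[1],ax[0]])
fm=pc+ay*((fc-pc)@ay)   # far edge middle
print('far mid',fm.round(1),'farL',(fm+110*ay).round(1),'farR',(fm-110*ay).round(1))
for nm,s_ in(('L',1),('R',-1)):
    k=fm-120*ax+s_*90*ay; g=k-21*ax      # contact, tcp at contact
    w=B[0]+g[0]*B[1]+g[1]*B[2]; print(nm,'tcp at contact world',w.round(1),'delta mm',(w-t).round(1),'units',((w-t)/250).round(3))
E
python3 look.py
```

```text
t 2.6 tcp [0.4543 0.009  0.0065] bay [[-274.3   79.9]] F [-1.8 -0.2  0.2]
panel size [219.4 119.9] near [[-216.1, 103.9], [-212.0, -115.5]] far [[-96.2, 106.1], [-92.1, -113.2]]
yaw(rect) 0.0187
yaw(line) 0.0197
fringe c [-212.8  -11.1] [107.3  25.3]
far mid [-94.1  -8.8] farL [-96.2 101.2] farR [ -91.9 -118.7]
L tcp at contact world [491.4   3.4] delta mm [37.1 -5.6] units [ 0.148 -0.022]
R tcp at contact world [ 475.1 -175.9] delta mm [  20.8 -184.8] units [ 0.083 -0.739]
```

Request:
apply_moves(steps=[{"translation":[0.03,-0.003,0],"rotation":[0,0,0]},{"translation":[0.07,-0.008,0],"rotation":[0,0,0]},{"translation":[0.105,-0.012,0],"rotation":[0,0,0]},{"translation":[0.125,-0.014,0],"rotation":[0,0,0]},{"translation":[0.14,-0.016,0],"rotation":[0,0,0]},{"translation":[0.155,-0.017,0],"rotation":[0,0,0]},{"translation":[0.17,-0.019,0],"rotation":[0,0,0]},{"translation":[0.185,-0.02,0],"rotation":[0,0,0]},{"translation":[0.2,-0.022,0],"rotation":[0,0,0]},{"translation":[0.2,-0.022,0],"rotation":[0,0,0]}])

```text
t: 3.48
eef_pos: [0.5056, 0.0055, 0.0089]
ee_rot: [3.14, -0.0, -1.694]
force: [-0.4, 0.5, -1.0]
width: 0.0001
gripper_force: 0.7
```

```bash
sed -i "s/^fc=tobay(rf\[0\],B)\[0\]/fc=tobay(r[0],B)[0]/; s/'fringe c',fc/'centre',fc/" look.py; python3 look.py
```

```text
t 3.4833 tcp [0.5056 0.0055 0.0089] bay [[-222.9   82.1]] F [-0.4  0.5 -1. ]
panel size [234.3 120. ] near [[-213.2, -129.9], [-208.0, 104.3]] far [[-93.2, -132.6], [-88.0, 101.6]]
yaw(rect) -0.0222
yaw(line) -0.022
centre [-150.6  -14.2] [40.5 25. ]
far mid [-90.6 -15.5] farL [-88.2  94.5] farR [ -93.  -125.5]
L tcp at contact world [498.4   1.7] delta mm [-7.1 -3.8] units [-0.029 -0.015]
R tcp at contact world [ 474.7 -176.7] delta mm [ -30.8 -182.2] units [-0.123 -0.729]
```

Request:
apply_moves(steps=[{"translation":[0.016,-0.002,0],"rotation":[0,0,0]},{"translation":[0.032,-0.003,0],"rotation":[0,0,0]},{"translation":[0.048,-0.005,0],"rotation":[0,0,0]},{"translation":[0.048,-0.005,0],"rotation":[0,0,0]},{"translation":[-0.04,0.004,0],"rotation":[0,0,0]},{"translation":[-0.131,0.014,0],"rotation":[0,0,0]},{"translation":[-0.147,-0.131,0],"rotation":[0,0,0]},{"translation":[-0.164,-0.28,0],"rotation":[0,0,0]},{"translation":[-0.18,-0.43,0],"rotation":[0,0,0]},{"translation":[-0.197,-0.58,0],"rotation":[0,0,0]}])

```text
t: 4.37
eef_pos: [0.4574, -0.1406, 0.0096]
ee_rot: [-3.139, 0.0, -1.691]
force: [1.3, -0.1, 0.7]
width: 0.0004
gripper_force: 0.0
```

```bash
sed -i "s/g=k-21\*ax/g=k-14.5*ax/; s/^fm=pc.*/qa=tobay(r[2],B); fm=pc+ay*(((qa-pc)@ay).max()-109.7)/" look.py; sed -i "s/pc=tobay(p,B)\[0\]; ax/pc=tobay(p,B)[0]; ax/" look.py; python3 look.py
```

```text
t 4.3667 tcp [ 0.4574 -0.1406  0.0096] bay [[-254.8  -68.4]] F [ 1.3 -0.1  0.7]
panel size [260.4 128.3] near [[-225.1, -154.1], [-201.0, 105.2]] far [[-97.3, -165.9], [-73.3, 93.3]]
yaw(rect) -0.0923
yaw(line) -0.0935
centre [-149.2  -30.4] [102.   25.1]
far mid [-83.5 -15.9] farL [-73.3  93.6] farR [ -93.8 -125.4]
L tcp at contact world [519.8   8.1] delta mm [ 62.5 148.7] units [0.25  0.595]
R tcp at contact world [ 483.5 -168.2] delta mm [ 26.1 -27.6] units [ 0.104 -0.11 ]
```

Request:
apply_moves(steps=[{"translation":[0,-0.1,0],"rotation":[0,0,0]},{"translation":[0.04,-0.105,0],"rotation":[0,0,0]},{"translation":[0.08,-0.108,0],"rotation":[0,0,0]},{"translation":[0.105,-0.11,0],"rotation":[0,0,0]},{"translation":[0.125,-0.113,0],"rotation":[0,0,0]},{"translation":[0.145,-0.115,0],"rotation":[0,0,0]},{"translation":[0.165,-0.117,0],"rotation":[0,0,0]},{"translation":[0.185,-0.12,0],"rotation":[0,0,0]},{"translation":[0.205,-0.122,0],"rotation":[0,0,0]},{"translation":[0.22,-0.124,0],"rotation":[0,0,0]}])

```text
t: 5.25
eef_pos: [0.5106, -0.1698, 0.0085]
ee_rot: [3.138, -0.0, -1.693]
force: [-3.9, -1.0, 0.9]
width: 0.0003
gripper_force: 2.0
```

```bash
python3 look.py
```

```text
t 5.25 tcp [ 0.5106 -0.1698  0.0085] bay [[-198.7  -91.6]] F [-3.9 -1.   0.9]
panel size [218.6 176.6] near [[-250.4, 101.4], [-239.2, -116.9]] far [[-74.1, 110.5], [-62.8, -107.9]]
yaw(rect) 0.0517
yaw(line) 0.053Traceback (most recent call last):
  File "look.py", line 18, in <module>
    f=big(cv2.inRange(h,(55,90,40),(80,255,255)),(262,162,430,310)); rf=rect('top',f,.029)
  File "h.py", line 14, in big
    return max(cs,key=cv2.contourArea).reshape(-1,2)
           ~~~^^^^^^^^^^^^^^^^^^^^^^^^
ValueError: max() iterable argument is empty
```

Request:
apply_moves(steps=[{"translation":[0.012,-0.001,0],"rotation":[0,0,0]},{"translation":[0.022,-0.002,0],"rotation":[0,0,0]},{"translation":[0.022,-0.002,0],"rotation":[0,0,0]},{"translation":[-0.07,0.008,0],"rotation":[0,0,0]},{"translation":[-0.16,0.018,0],"rotation":[0,0,0]},{"translation":[-0.144,0.16,0],"rotation":[0,0,0]},{"translation":[-0.128,0.3,0],"rotation":[0,0,0]},{"translation":[-0.112,0.44,0],"rotation":[0,0,0]},{"translation":[-0.096,0.58,0],"rotation":[0,0,0]},{"translation":[-0.081,0.7,0],"rotation":[0,0,0]}])

```text
t: 6.13
eef_pos: [0.4931, 0.0074, 0.0099]
ee_rot: [-3.138, 0.002, -1.693]
force: [1.2, 0.1, -0.5]
width: 0.0006
gripper_force: 0.0
```

```bash
sed -i "/^f=big/d; s/^fc=.*/print('x')/" look.py; python3 look.py
```

```text
t 6.1333 tcp [0.4931 0.0074 0.0099] bay [[-235.5   82.6]] F [ 1.2  0.1 -0.5]
panel size [218.2 120.1] near [[-194.4, 103.4], [-173.9, -113.8]] far [[-74.9, 114.7], [-54.4, -102.5]]
yaw(rect) 0.0941
yaw(line) 0.0905
x
far mid [-64.7   5.5] farL [-74.7 115. ] farR [ -54.8 -104.1]
L tcp at contact world [521.7   4.6] delta mm [28.6 -2.8] units [ 0.114 -0.011]
R tcp at contact world [ 518.2 -175.4] delta mm [  25.1 -182.8] units [ 0.1   -0.731]
```

Request:
apply_moves(steps=[{"translation":[0.05,-0.005,0],"rotation":[0,0,0]},{"translation":[0.09,-0.009,0],"rotation":[0,0,0]},{"translation":[0.11,-0.011,0],"rotation":[0,0,0]},{"translation":[0.13,-0.013,0],"rotation":[0,0,0]},{"translation":[0.15,-0.015,0],"rotation":[0,0,0]},{"translation":[0.17,-0.017,0],"rotation":[0,0,0]},{"translation":[0.19,-0.02,0],"rotation":[0,0,0]},{"translation":[0.21,-0.022,0],"rotation":[0,0,0]},{"translation":[0.225,-0.024,0],"rotation":[0,0,0]},{"translation":[0.225,-0.024,0],"rotation":[0,0,0]}])

```text
t: 7.02
eef_pos: [0.5475, -0.0023, 0.0087]
ee_rot: [3.141, -0.0, -1.695]
force: [-0.9, 1.3, 0.2]
width: 0.0007
gripper_force: 0.7
```

```bash
python3 look.py
```

```text
t 7.0167 tcp [ 0.5475 -0.0023  0.0087] bay [[-180.4   79. ]] F [-0.9  1.3  0.2]
panel size [158.5 120.4] near [[-174.7, -115.6], [-167.9, 42.8]] far [[-54.4, -120.8], [-47.6, 37.6]]
yaw(rect) -0.0429
yaw(line) -0.0444
x
far mid [-52.5 -72. ] farL [-47.7  37.9] farR [ -57.4 -181.9]
L tcp at contact world [538.9 -56.7] delta mm [ -8.5 -54.5] units [-0.034 -0.218]
R tcp at contact world [ 511.3 -234.6] delta mm [ -36.2 -232.3] units [-0.145 -0.929]
```

Request:
apply_moves(steps=[{"translation":[0.016,-0.002,0],"rotation":[0,0,0]},{"translation":[0.032,-0.004,0],"rotation":[0,0,0]},{"translation":[0.032,-0.004,0],"rotation":[0,0,0]},{"translation":[-0.06,0.006,0],"rotation":[0,0,0]},{"translation":[-0.151,0.017,0],"rotation":[0,0,0]},{"translation":[-0.166,-0.12,0],"rotation":[0,0,0]},{"translation":[-0.181,-0.26,0],"rotation":[0,0,0]},{"translation":[-0.197,-0.4,0],"rotation":[0,0,0]},{"translation":[-0.213,-0.54,0],"rotation":[0,0,0]},{"translation":[-0.228,-0.675,0],"rotation":[0,0,0]}])

```text
t: 7.9
eef_pos: [0.4911, -0.172, 0.0095]
ee_rot: [-3.14, -0.0, -1.693]
force: [0.7, 0.0, -0.2]
width: 0.0003
gripper_force: 0.0
```

```bash
python3 look.py
```

```text
t 7.9 tcp [ 0.4911 -0.172   0.0095] bay [[-217.9  -95.9]] F [ 0.7  0.  -0.2]
panel size [219.  199.5] near [[-253.9, -107.1], [-233.6, 111.0]] far [[-55.3, -125.6], [-35.0, 92.5]]
yaw(rect) -0.0928
yaw(line) -0.0904
x
far mid [-45.2 -16.2] farL [-35.3  93.3] farR [ -55.1 -125.8]
L tcp at contact world [557.6   3.2] delta mm [ 66.5 175.2] units [0.266 0.701]
R tcp at contact world [ 521.7 -173.2] delta mm [30.6 -1.2] units [ 0.123 -0.005]
```

Request:
apply_moves(steps=[{"translation":[0.05,-0.002,0],"rotation":[0,0,0]},{"translation":[0.1,-0.004,0],"rotation":[0,0,0]},{"translation":[0.12,-0.005,0],"rotation":[0,0,0]},{"translation":[0.14,-0.007,0],"rotation":[0,0,0]},{"translation":[0.16,-0.009,0],"rotation":[0,0,0]},{"translation":[0.18,-0.011,0],"rotation":[0,0,0]},{"translation":[0.2,-0.013,0],"rotation":[0,0,0]},{"translation":[0.22,-0.016,0],"rotation":[0,0,0]},{"translation":[0.24,-0.018,0],"rotation":[0,0,0]},{"translation":[0.25,-0.019,0],"rotation":[0,0,0]}])

```text
t: 8.78
eef_pos: [0.5518, -0.1751, 0.0086]
ee_rot: [3.139, -0.0, -1.694]
force: [-3.7, -2.4, -0.2]
width: 0.0007
gripper_force: 1.8
```

```bash
python3 look.py
```

```text
t 8.7833 tcp [ 0.5518 -0.1751  0.0086] bay [[-157.1  -92.3]] F [-3.7 -2.4 -0.2]
panel size [195.6 222.1] near [[-230.8, 85.1], [-197.8, -134.5]] far [[-37.3, 114.1], [-4.3, -105.5]]
yaw(rect) 0.1492
yaw(line) 0.0711
x
far mid [-28.7   4.7] farL [-36.5 114.5] farR [ -20.8 -105. ]
L tcp at contact world [559.3   2.4] delta mm [  7.5 177.5] units [0.03 0.71]
R tcp at contact world [ 552.3 -177.4] delta mm [ 0.5 -2.4] units [ 0.002 -0.009]
```

Request:
apply_moves(steps=[{"translation":[0.01,-0.001,0],"rotation":[0,0,0]},{"translation":[0.01,-0.001,0],"rotation":[0,0,0]},{"translation":[-0.07,0.008,0],"rotation":[0,0,0]},{"translation":[-0.155,0.017,0],"rotation":[0,0,0]},{"translation":[-0.141,0.15,0],"rotation":[0,0,0]},{"translation":[-0.128,0.28,0],"rotation":[0,0,0]},{"translation":[-0.115,0.4,0],"rotation":[0,0,0]},{"translation":[-0.102,0.52,0],"rotation":[0,0,0]},{"translation":[-0.09,0.64,0],"rotation":[0,0,0]},{"translation":[-0.077,0.725,0],"rotation":[0,0,0]}])

```text
t: 9.67
eef_pos: [0.5354, 0.0093, 0.0099]
ee_rot: [-3.138, 0.002, -1.692]
force: [0.5, -0.6, -0.3]
width: 0.0004
gripper_force: 0.0
```

```bash
python3 look.py
```

```text
t 9.6667 tcp [0.5354 0.0093 0.0099] bay [[-193.7   89.2]] F [ 0.5 -0.6 -0.3]
panel size [220.4 135.5] near [[-150.6, 106.2], [-136.9, -113.7]] far [[-15.4, 114.6], [-1.7, -105.3]]
yaw(rect) 0.0622
yaw(line) 0.0988
x
far mid [-26.5   8.3] farL [-37.4 117.7] farR [ -15.7 -101.2]
L tcp at contact world [559.2   2. ] delta mm [23.7 -7.3] units [ 0.095 -0.029]
R tcp at contact world [ 557.2 -177.9] delta mm [  21.7 -187.3] units [ 0.087 -0.749]
```

```bash
python3 - <<'E'
from h import *
im=cv2.imread('pics/t_9.7.png'); h=cv2.cvtColor(im,cv2.COLOR_BGR2HSV)
c=big(cv2.inRange(h,(0,0,85),(36,60,255)),(262,162,430,300),9)
cv2.drawContours(im,[c.reshape(-1,1,2)],-1,(0,0,255),1)
cv2.imwrite('pics/crop1.png',cv2.resize(im[120:300,190:510],None,fx=2.5,fy=2.5,interpolation=cv2.INTER_CUBIC))
E
```

```text
(no output)
```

View pics/crop1.png

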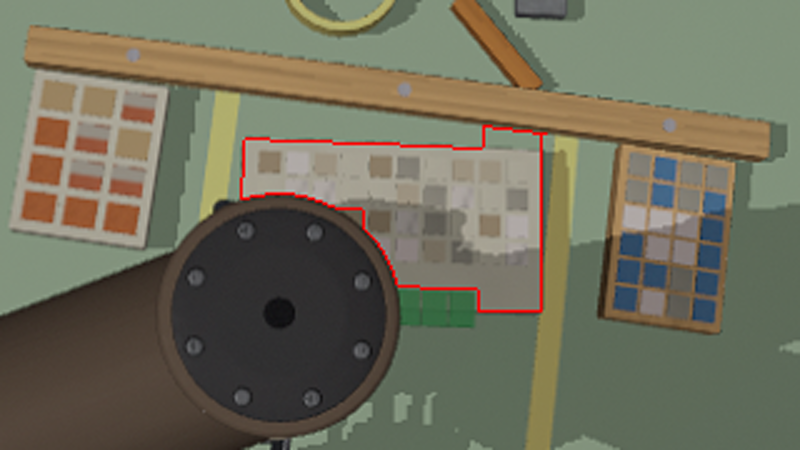

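The picture shows that the red contour jumps up to the batten near crop (485-545, 127). The far edge proper runs from crop (245,139) to (545,152). I'll tighten the mask and trim outliers.

```bash
python3 - <<'E'
s=open('look.py').read()
s=s.replace("m=cv2.inRange(h,(0,0,85),(36,60,255)); c=big(m,(262,162,430,300),9)",
"""m=cv2.inRange(h,(0,0,85),(36,60,255))
bt=cv2.inRange(h,(8,90,60),(22,255,255)); yy,xx=np.mgrid[:420,:560]
g=lambda px: tobay(plane('top',px,.024)*1000,B)
allp=g(np.c_[xx.ravel(),yy.ravel()])[:,0].reshape(420,560)
m[allp>1]=0
m=cv2.morphologyEx(m,cv2.MORPH_OPEN,np.ones((3,3)))
c=big(m,(262,150,430,300),3)""")
s=s.replace("p,d=fit(plane('top',e,.024)*1000); d=","""W=plane('top',e,.024)*1000
for _ in range(4):
    p,d=fit(W); res=(W-p)@np.array([d[1],-d[0]]); W=W[abs(res)<max(1.2,1.5*np.median(abs(res)))]
print('n',len(e),len(W)); d=""")
open('look.py','w').write(s)
E
python3 look.py
```

```text
t 9.7167 tcp [0.5369 0.0116 0.0101] bay [[-192.5   91.6]] F [1.9 3.4 0.5]
panel size [217.9 119.2] near [[-155.1, 103.4], [-135.7, -113.7]] far [[-36.4, 114.0], [-17.0, -103.0]]
yaw(rect) 0.0892
n 52 52
yaw(line) 0.0905
x
far mid [-26.5   4.9] farL [-36.5 114.5] farR [ -16.6 -104.6]
L tcp at contact world [ 5.596e+02 -2.000e-01] delta mm [ 22.7 -11.8] units [ 0.091 -0.047]
R tcp at contact world [ 556.1 -180.1] delta mm [  19.2 -191.8] units [ 0.077 -0.767]
```

Request:
apply_moves(steps=[{"translation":[0.03,-0.045,0],"rotation":[0,0,0]},{"translation":[0.06,-0.045,0],"rotation":[0,0,0]},{"translation":[0.085,-0.047,0],"rotation":[0,0,0]},{"translation":[0.105,-0.049,0],"rotation":[0,0,0]},{"translation":[0.125,-0.051,0],"rotation":[0,0,0]},{"translation":[0.145,-0.053,0],"rotation":[0,0,0]},{"translation":[0.165,-0.055,0],"rotation":[0,0,0]},{"translation":[0.185,-0.058,0],"rotation":[0,0,0]},{"translation":[0.195,-0.059,0],"rotation":[0,0,0]},{"translation":[0.195,-0.059,0],"rotation":[0,0,0]}])

```text
t: 10.6
eef_pos: [0.5825, -0.0086, 0.0088]
ee_rot: [3.141, -0.0, -1.694]
force: [-2.7, 1.6, -0.0]
width: 0.0006
gripper_force: 1.2
```

```bash
python3 look.py
```

```text
t 10.6 tcp [ 0.5825 -0.0086  0.0088] bay [[-144.9   76.6]] F [-2.7  1.6 -0. ]
panel size [103.3 120.7] near [[-137.7, -114.8], [-134.3, -11.5]] far [[-17.1, -118.8], [-13.7, -15.5]]
yaw(rect) -0.0329
n 20 20
yaw(line) -0.0363
x
far mid [ -17.4 -125.1] farL [-13.4 -15.2] farR [ -21.4 -235.1]
L tcp at contact world [ 567.1 -114.4] delta mm [ -15.3 -105.8] units [-0.061 -0.423]
R tcp at contact world [ 540.9 -292.5] delta mm [ -41.6 -283.9] units [-0.166 -1.136]
```

Request:
apply_moves(steps=[{"translation":[-0.07,0.008,0],"rotation":[0,0,0]},{"translation":[-0.152,0.017,0],"rotation":[0,0,0]},{"translation":[-0.152,0.017,0],"rotation":[0,0,0]},{"translation":[-0.166,-0.11,0],"rotation":[0,0,0]},{"translation":[-0.179,-0.23,0],"rotation":[0,0,0]},{"translation":[-0.192,-0.35,0],"rotation":[0,0,0]},{"translation":[-0.205,-0.47,0],"rotation":[0,0,0]},{"translation":[-0.218,-0.59,0],"rotation":[0,0,0]},{"translation":[-0.227,-0.667,0],"rotation":[0,0,0]},{"translation":[-0.227,-0.667,0],"rotation":[0,0,0]}])

```text
t: 11.48
eef_pos: [0.5257, -0.1785, 0.0092]
ee_rot: [-3.141, -0.0, -1.697]
force: [-0.5, 0.4, 0.2]
width: 0.0003
gripper_force: 0.0
```

```bash
python3 look.py
```

```text
t 11.4833 tcp [ 0.5257 -0.1785  0.0092] bay [[-182.7  -98.6]] F [-0.5  0.4  0.2]
panel size [218.9 229.6] near [[-246.7, -110.7], [-239.0, 108.1]] far [[-17.2, -118.8], [-9.5, 100.0]]
yaw(rect) -0.0352
n 55 53
yaw(line) -0.031
x
far mid [-13.4  -8.7] farL [-10.  101.3] farR [ -16.8 -118.6]
L tcp at contact world [5.834e+02 3.000e-01] delta mm [ 57.6 178.8] units [0.23  0.715]
R tcp at contact world [ 558.  -177.9] delta mm [32.3  0.6] units [0.129 0.002]
```

Request:
apply_moves(steps=[{"translation":[0.04,0,0],"rotation":[0,0,0]},{"translation":[0.08,0,0],"rotation":[0,0,0]},{"translation":[0.11,0,0],"rotation":[0,0,0]},{"translation":[0.125,-0.001,0],"rotation":[0,0,0]},{"translation":[0.14,-0.003,0],"rotation":[0,0,0]},{"translation":[0.155,-0.005,0],"rotation":[0,0,0]},{"translation":[0.17,-0.007,0],"rotation":[0,0,0]},{"translation":[0.178,-0.008,0],"rotation":[0,0,0]},{"translation":[0.178,-0.008,0],"rotation":[0,0,0]},{"translation":[0.178,-0.008,0],"rotation":[0,0,0]}])

```text
t: 12.37
eef_pos: [0.5691, -0.1771, 0.0085]
ee_rot: [3.139, -0.0, -1.693]
force: [-3.7, -2.6, 0.5]
width: 0.0006
gripper_force: 2.0
```

```bash
python3 look.py
```

```text
t 12.3667 tcp [ 0.5691 -0.1771  0.0085] bay [[-139.8  -92.5]] F [-3.7 -2.6  0.5]
panel size [218.  111.2] near [[-122.4, 102.5], [-115.1, -115.4]] far [[-11.3, 106.2], [-4.0, -111.6]]
yaw(rect) 0.0335
n 52 51
yaw(line) 0.0304
x
far mid [-7.8 -3.4] farL [-11.2 106.5] farR [  -4.5 -113.4]
L tcp at contact world [583.   -2.7] delta mm [ 14.  174.4] units [0.056 0.698]
R tcp at contact world [ 568.7 -182.2] delta mm [-0.3 -5. ] units [-0.001 -0.02 ]
```

Request:
apply_moves(steps=[{"translation":[-0.07,0.008,0],"rotation":[0,0,0]},{"translation":[-0.152,0.017,0],"rotation":[0,0,0]},{"translation":[-0.152,0.017,0],"rotation":[0,0,0]},{"translation":[-0.139,0.14,0],"rotation":[0,0,0]},{"translation":[-0.126,0.26,0],"rotation":[0,0,0]},{"translation":[-0.113,0.38,0],"rotation":[0,0,0]},{"translation":[-0.1,0.5,0],"rotation":[0,0,0]},{"translation":[-0.087,0.62,0],"rotation":[0,0,0]},{"translation":[-0.074,0.716,0],"rotation":[0,0,0]},{"translation":[-0.074,0.716,0],"rotation":[0,0,0]}])

```text
t: 13.25
eef_pos: [0.5546, 0.0063, 0.0098]
ee_rot: [-3.138, 0.002, -1.689]
force: [0.0, 0.7, 0.7]
width: 0.0007
gripper_force: 0.0
```

```bash
python3 look.py
```

```text
t 13.25 tcp [0.5546 0.0063 0.0098] bay [[-174.3   88.3]] F [0.  0.7 0.7]
panel size [219.1 120. ] near [[-131.1, 102.5], [-123.6, -116.5]] far [[-11.2, 106.5], [-3.8, -112.4]]
yaw(rect) 0.0338
n 52 52
yaw(line) 0.0332
x
far mid [-7.7 -3.1] farL [-11.4 106.8] farR [  -4.1 -113.1]
L tcp at contact world [582.9  -2.8] delta mm [28.4 -9.1] units [ 0.113 -0.036]
R tcp at contact world [ 569.1 -182.3] delta mm [  14.5 -188.6] units [ 0.058 -0.754]
```

Request:
apply_moves(steps=[{"translation":[0.03,-0.03,0],"rotation":[0,0,0]},{"translation":[0.06,-0.03,0],"rotation":[0,0,0]},{"translation":[0.09,-0.03,0],"rotation":[0,0,0]},{"translation":[0.11,-0.032,0],"rotation":[0,0,0]},{"translation":[0.12,-0.033,0],"rotation":[0,0,0]},{"translation":[0.13,-0.034,0],"rotation":[0,0,0]},{"translation":[0.14,-0.035,0],"rotation":[0,0,0]},{"translation":[0.15,-0.037,0],"rotation":[0,0,0]},{"translation":[0.156,-0.038,0],"rotation":[0,0,0]},{"translation":[0.156,-0.038,0],"rotation":[0,0,0]}])

```text
t: 14.13
eef_pos: [0.5903, -0.008, 0.0086]
ee_rot: [3.14, -0.0, -1.694]
force: [-2.1, 2.0, -1.4]
width: 0.0006
gripper_force: 1.2
```

```bash
python3 look.py
```

```text
t 14.1333 tcp [ 0.5903 -0.008   0.0086] bay [[-137.3   78. ]] F [-2.1  2.  -1.4]
panel size [100.6 121.3] near [[-125.5, -116.2], [-124.9, -15.7]] far [[-4.2, -116.9], [-3.6, -16.4]]
yaw(rect) -0.006
n 21 21
yaw(line) -0.0103
x
far mid [  -4.5 -126.1] farL [ -3.4 -16.1] farR [  -5.6 -236.1]
L tcp at contact world [ 577.1 -119.9] delta mm [ -13.2 -112. ] units [-0.053 -0.448]
R tcp at contact world [ 555.5 -298.6] delta mm [ -34.8 -290.7] units [-0.139 -1.163]
```

Request:
apply_moves(steps=[{"translation":[0.005,0,0],"rotation":[0,0,0]},{"translation":[0.008,-0.001,0],"rotation":[0,0,0]},{"translation":[0.011,-0.001,0],"rotation":[0,0,0]},{"translation":[0.014,-0.001,0],"rotation":[0,0,0]},{"translation":[0.016,-0.002,0],"rotation":[0,0,0]},{"translation":[0.018,-0.002,0],"rotation":[0,0,0]},{"translation":[0.018,-0.002,0],"rotation":[0,0,0]},{"translation":[0.018,-0.002,0],"rotation":[0,0,0]},{"translation":[0.018,-0.002,0],"rotation":[0,0,0]},{"translation":[0.018,-0.002,0],"rotation":[0,0,0]}])

```text
t: 15.02
eef_pos: [0.5934, -0.0082, 0.0088]
ee_rot: [3.138, -0.001, -1.694]
force: [-8.4, 4.9, 3.5]
width: 0.0004
gripper_force: 4.7
```

Request:
apply_moves(steps=[{"translation":[-0.08,0.008,0],"rotation":[0,0,0]},{"translation":[-0.167,0.018,0],"rotation":[0,0,0]},{"translation":[-0.167,0.018,0],"rotation":[0,0,0]},{"translation":[-0.18,-0.11,0],"rotation":[0,0,0]},{"translation":[-0.193,-0.23,0],"rotation":[0,0,0]},{"translation":[-0.206,-0.35,0],"rotation":[0,0,0]},{"translation":[-0.219,-0.47,0],"rotation":[0,0,0]},{"translation":[-0.232,-0.59,0],"rotation":[0,0,0]},{"translation":[-0.244,-0.681,0],"rotation":[0,0,0]},{"translation":[-0.244,-0.681,0],"rotation":[0,0,0]}])

```text
t: 15.85
eef_pos: [0.5347, -0.1821, 0.0095]
ee_rot: [-3.14, -0.0, -1.696]
force: [0.8, 0.8, 0.4]
width: 0.0001
gripper_force: 0.0
```

```bash
python3 look.py
```

```text
t 15.85 tcp [ 0.5347 -0.1821  0.0095] bay [[-173.3 -101.2]] F [0.8 0.8 0.4]
panel size [218.9 174. ] near [[-178.5, -114.1], [-172.8, 104.7]] far [[-4.6, -118.7], [1.1, 100.2]]
yaw(rect) -0.026
n 55 55
yaw(line) -0.0219
x
far mid [-1.9 -8.8] farL [  0.5 101.2] farR [  -4.3 -118.7]
L tcp at contact world [593.8  -2.2] delta mm [ 59.1 179.9] units [0.236 0.72 ]
R tcp at contact world [ 570.1 -180.6] delta mm [35.4  1.5] units [0.141 0.006]
```

Request:
apply_moves(steps=[{"translation":[0.04,0.005,0],"rotation":[0,0,0]},{"translation":[0.08,0.005,0],"rotation":[0,0,0]},{"translation":[0.12,0.005,0],"rotation":[0,0,0]},{"translation":[0.135,0.004,0],"rotation":[0,0,0]},{"translation":[0.145,0.003,0],"rotation":[0,0,0]},{"translation":[0.153,0.002,0],"rotation":[0,0,0]},{"translation":[0.161,0.001,0],"rotation":[0,0,0]},{"translation":[0.168,0,0],"rotation":[0,0,0]},{"translation":[0.17,0,0],"rotation":[0,0,0]},{"translation":[0.17,0,0],"rotation":[0,0,0]}])

```text
t: 16.73
eef_pos: [0.5749, -0.1785, 0.0086]
ee_rot: [3.138, -0.0, -1.694]
force: [-5.1, -1.2, 2.5]
width: 0.0006
gripper_force: 2.7
```

```bash
python3 look.py
```

```text
t 16.7333 tcp [ 0.5749 -0.1785  0.0086] bay [[-133.8  -93.2]] F [-5.1 -1.2  2.5]
panel size [217.4 163.1] near [[-163.2, 102.2], [-162.9, -115.2]] far [[-0.1, 102.5], [0.2, -114.9]]
yaw(rect) 0.0014
n 52 52
yaw(line) 0.003
x
far mid [-0.1 -7. ] farL [ -0.4 103. ] farR [   0.2 -117. ]
L tcp at contact world [593.1  -3.7] delta mm [ 18.3 174.8] units [0.073 0.699]
R tcp at contact world [ 573.9 -182.7] delta mm [-1.  -4.2] units [-0.004 -0.017]
```

Request:
apply_moves(steps=[{"translation":[0.004,0,0],"rotation":[0,0,0]},{"translation":[0.008,-0.001,0],"rotation":[0,0,0]},{"translation":[0.008,-0.001,0],"rotation":[0,0,0]},{"translation":[-0.07,0.008,0],"rotation":[0,0,0]},{"translation":[-0.17,0.018,0],"rotation":[0,0,0]},{"translation":[-0.3,0.03,0],"rotation":[0,0,0]},{"translation":[-0.43,0.04,0],"rotation":[0,0,0]},{"translation":[-0.5,0.04,0.05],"rotation":[0,0,0]},{"translation":[-0.5,0.04,0.1],"rotation":[0,0,0]},{"translation":[-0.5,0.04,0.1],"rotation":[0,0,0]}])

```text
t: 17.62
eef_pos: [0.4528, -0.1684, 0.0363]
ee_rot: [-3.137, 0.0, -1.692]
force: [1.5, 0.8, 0.3]
width: 0.0005
gripper_force: 0.0
```

```bash
python3 look.py; f=$(ls -t pics/t_*|head -1); python3 -c "
import cv2;im=cv2.imread('$f');cv2.imwrite('pics/fin.png',cv2.resize(im[120:300,190:510],None,fx=2.5,fy=2.5,interpolation=cv2.INTER_CUBIC))"
```

```text
t 17.6167 tcp [ 0.4528 -0.1684  0.0363] bay [[-256.3  -96.5]] F [1.5 0.8 0.3]
panel size [219.2 121.3] near [[-121.3, 102.4], [-121.2, -116.8]] far [[0.0, 102.4], [0.1, -116.8]]
yaw(rect) 0.0005
n 55 55
yaw(line) 0.0029
x
far mid [-0.2 -7. ] farL [ -0.5 103. ] farR [ 1.00e-01 -1.17e+02]
L tcp at contact world [593.1  -3.6] delta mm [140.3 164.8] units [0.561 0.659]
R tcp at contact world [ 573.8 -182.6] delta mm [121.  -14.2] units [ 0.484 -0.057]
```

View pics/fin.png

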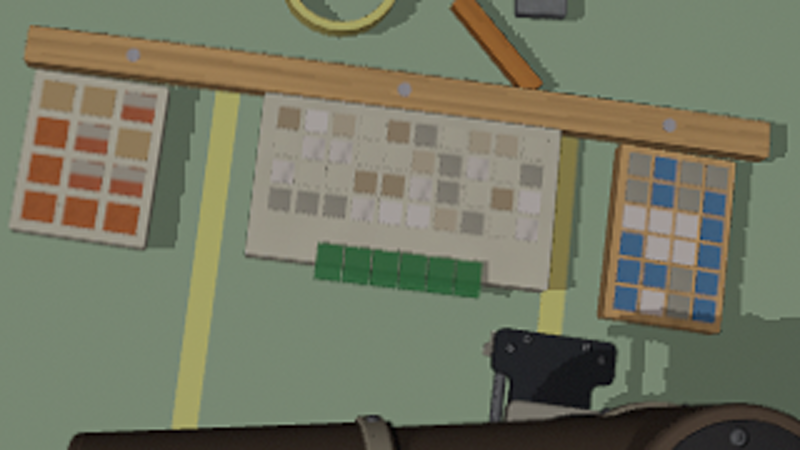

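The panel lies flush against the batten with no visible gap, from crop (268,95) to (560,130). It sits between the tapes, the neighbours haven't moved, and the gripper is clear.

```bash
python3 -c "
from station import *
print(job_done())"
```

```text
the job is handed in; nothing more can be done
None
```

I walked the panel left, right, left and so on up to the batten and handed it in at about 17.7 s. By the camera it is snug and square, its middle 7 mm right of the bay's, with the glass tiles untouched and the neighbours still in place; the judge's result was not shown.

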